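Set a hammer-head bolt in the strut rail of a shear-test bench

ROBOT

A 7-joint arm with a two-finger parallel gripper is mounted at the origin on the work surface. World frame = base frame: x ahead of the robot, y to its left, z up, the work surface at z = 0. Lengths are in m, angles in rad, forces in N, time in s.
With the tool pointing down it reaches from about 0.4 to 0.875 m from the base axis. Payload 19.3 kg.
Tool frame: the origin (TCP) lies midway between the tips of the shut fingers; the grasp point (between the pads) lies 19 mm behind it (manip.pinch_z is the distance from the TCP to the grasp point, in m); z points along the fingers, x is the direction in which the jaws open and shut, and the axes are right-handed (so a half turn about z gives the same grasp; the last joint's range is limited). The gripper opens to 85 mm and grips with 20 to 120 N. Pads are 22 mm wide; open, the fingers measure 114 mm over their backs; the gripper's body (76 mm by 85 mm) begins 54 mm behind the grasp point. The pads swing forward as they close: fully open they stand 13 mm farther back than shut.
Start: joints at [1.036, 0.521, -0.036, 1.599, 0.021, 1.021, -0.113], TCP at [0.28, -0.559, 0.231] pointing down, gripper open.
Joint ranges: [-2.91, 2.91], [-0.3, 2.13], [-1.5, 1.42], [0.17, 2.43], [-1.26, 4.41], [0.16, 1.93], [-2.52, 2.52]. Speed limits (rad/s): [1.89, 1.89, 2.39, 2.39, 3.01, 3.01, 3.01].

INTERFACE

Orientations are given as a unit quaternion [w, x, y, z].
In Python, from bench import manip, optics gives the robot as it stands.
- The arm moves only by the tool arm_command, never from a script. Its argument "plan" is a list of rows, each a list of 7 numbers: the shift along the tool's x, y, z in m, then the turn, a rotation vector about the tool's x, y, z in degrees, then the closure in counts, from 0 (fully open) to 255 (shut). In form: [[tx, ty, tz, ax, ay, az, hand], ...]. A call has 1 to 5 rows; each row is the pose to reach, as a shift and turn from the pose commanded when the call began, along the tool's axes at that moment; what a row does not reach only later rows make up. A row lasts 1/12 s, in which the tool goes at most 41.7 mm and 7.16 degrees, less where a joint would pass 70% of its speed; a pose out of reach is approached as far as the arm can. A call with a gripper value outside its range is refused whole. The fingers move at their own pace and stop on an object; "force" is the grip in N (left out, the last holds). Time passes only in rows, so rows that repeat a pose let the fingers close. It gives the time, the measured TCP pose, the force and the opening at its end, in the units of the state.
- manip.read_state(): the state, without advancing time (a new reading comes with each control period).
- optics.snapshot(name): name is "scene" or "top"; returns (picture, depth): 480x640x3 uint8, red, green, blue; 480x640 float32, m along the optical axis (not along the pixel's ray), 0 where there is no reading.
- optics.camera_info(name): a dict with "camera_matrix" (3x3 intrinsics, pixels), "rvec" (rotation vector, rad) and "tvec" (3), from world to camera coordinates, as OpenCV has them. Camera axes: x right, y down, z forward; pixel columns grow to the right and rows downward; lengths in m; the calibration is good to about 2 mm. A picture is of the moment at which its call begins. camera_info takes no time and is no camera call.
- manip.job_done(): hands the job in, once; it reports no verdict.
The state is a dict: "t": time; "joint_pos": joint angles; "qd": joint speeds; "tau": joint torques, N m; "tcp_pos": TCP position; "ee_rot": TCP orientation; "force": force on the tool from outside, world axes, zero at the start; "ft_torque": the same for the moment, N m; "opening": opening from 0.0 (shut) to 1.0 (fully open).
Only numpy, scipy, OpenCV 4.12 (cv2) and the standard library are available. Lean on these libraries where they do the work, as an engineer would, in place of code of your own. Each camera call takes 0.05 s, during which the arm holds its last target. There are 200 camera calls.

TASK

Take the hammer-head bolt out of its holder and push its head lengthwise down through the slot of the strut rail, about the middle of the half nearer the open end, and give it a quarter turn so that the head catches crosswise under the lips. Slide the caught bolt along the rail towards the end plate, feeling for the stop inside the channel, until it has pushed the stop's plunger fully in, and press it home against the solid block for a moment with 10 to 15 N. Then let go and leave it standing there; never press the bolt on the rail or its stop harder than 20 N, and leave the weight, the cutter ring and the spanner where they lie.

Things in the scene. Friction and masses are not known exactly. Their poses are not given: they have to be found in the camera images.
- tbolt_center (a point): Loose hammer-head bolt, upright, 62 mm tall, 0.1 to 0.2 kg, standing in the holder head down; lifts straight out. Point: half-way up, 31 mm above the head's underside; z up the bolt, x the long way of the head. Steel head 32 (x) x 14 (y) x 8 mm high, lowest 3 mm narrowed to 30 x 11; above it a round 12 mm shank. A half turn about z makes no difference.
- tbolt_handle (a point): Middle of the bolt's black wing handle, 49 mm above the head's underside (18 mm above the bolt's centre). The handle is 38 long (x, the same way as the head) x 16 wide (y) x 26 mm high.
- holder: Fixed white block 75 (x) x 50 (y) x 22 mm high with one pocket 12 mm deep in the middle of its top in which the bolt's head stands. Origin at the centre of its underside. The bolt's x lies along the block's x.
- rail: Fixed aluminium strut rail, 320 long (x) x 41 wide x 41 mm high; feet stand out 26 mm at the sides. Origin: centre of its underside; x runs from the open end (-160 mm) to the end with the dark end plate (+160 mm, 8 thick, 70 wide, 44 high); z up. Slot 16 mm wide all along the top middle (y = 0) between lips 4 mm thick (z 37 to 41); the channel below is 36 wide.
- rail_slot (a point): Mid-width of the slot, top of the lips, 80 mm from the rail's centre towards the open end; axes as the rail's. Below lies a sprung floor strip: top 10 mm under this point when free, it yields 9 mm under 3 to 6 N, then is solid. Turn (either way) with the head's underside 13 to 18 mm under this point. Contacts of bolt and rail adding up to over 30 N (spring: about 6) are a fault.
- rail_mid (a point): Mid-width of the slot, top of the lips, half-way along; axes as the rail's. Let go crosswise, the bolt is lifted by the strip until its head bears up under the lips (its underside 12 mm under this point); let go lengthwise, it rises out again. Sliding it drags with 3 to 8 N. A stop block is clamped in the channel, its face 0 to 100 mm from here towards the end plate: its place must be felt.
- plunger (a joint): Brass plunger of the stop block in the channel, 0 to 0.006 m. At 0 it stands 6 mm proud of the block's face towards the open end; about 1.5 N slides it in, no spring, and it stays; at 0.006 it is flush and the bolt's head bears on the solid block, which takes the firm push of 10 to 15 N (drag included) without moving.
- weight: Bystander: loose brass weight, 60 mm across, 42 mm high with a 24 mm top boss; origin at the centre of its underside.
- cutter: Bystander: loose steel cutter ring, 72 mm across, 22 mm high; origin at the centre of its underside.
- spanner: Bystander: loose steel spanner, 160 mm long, lying flat; origin at its underside.
There are look-alikes about, which are no part of the job. Leave any blue look-alike of the part that bears tbolt_center alone.

How it is judged:
By the outcome, as a careful person would: the job done as asked, in the order asked, and still so for the second after the job is handed in, with the robot touching nothing.
It also fails if it takes over 61 s, if anything falls off the work surface, if the arm or the gripper's body presses on something with over 40 N, if the wrist force passes 120 N, or if a joint passes its speed limit or range.

## Working session

There is one attempt and no reset: what is moved stays moved. The work goes in short steps, Python scripts to look and compute and a tool call to move; the robot and the scene stay as the last step left them, time stands still between calls to the robot, and variables do not carry over. Pictures are saved under pics/ and viewed, about 8 in all and at most 12, crops included, and the job is handed in when it is done.

Besides the shell and the picture viewer there is one more tool, called after ">>>" as name([rows], argument=value, ...), one row to a line, values as JSON. arm_command: Moves the arm, as the interface text tells. Its arguments: {"type":"object","properties":{"plan":{"type":"array"},"force":{"type":"number"}},"required":["plan"]}

```bash
mkdir -p pics; ls; python3 - <<'E'
from bench import manip, optics
import cv2,numpy as np
s=manip.read_state();print(s, manip.pinch_z)
for n in("scene","top"):
    im,d=optics.snapshot(n);cv2.imwrite(f"pics/{n}0.png",im[:,:,::-1]);np.savez(f"{n}0.npz",im=im,d=d);i=optics.camera_info(n);print(n,i,(d>0).mean())
E
```

```text
pics
{'t': 0.0, 'joint_pos': array([ 1.03582114,  0.5220196 , -0.03633697,  1.60000936,  0.02121049,
        1.02109943, -0.11279855]), 'qd': array([ 0.00049604, -0.00099988, -0.00107472,  0.00099053,  0.00129901,
       -0.00110469,  0.00010764]), 'tau': array([-9.88167449e-04, -9.27095532e+01,  1.97931156e+00, -3.69934988e+01,
        1.77271018e-02,  8.31843558e-03, -5.61965408e-06]), 'tcp_pos': array([ 0.27995442, -0.55841159,  0.23072166]), 'ee_rot': array([-2.64415358e-04,  8.50948322e-01, -5.25249106e-01, -5.10804405e-04]), 'force': array([-0.7231976 , -0.55507991,  0.51300544]), 'ft_torque': array([0.01834547, 0.02721336, 0.00302324]), 'opening': 1.000912348156943} 0.0187
scene {'camera_matrix': array([[523.17805283,   0.        , 315.47788727],
       [  0.        , 523.17805283, 230.80835063],
       [  0.        ,   0.        ,   1.        ]]), 'rvec': array([ 1.10458395,  2.24561138, -1.14804257]), 'tvec': array([ 0.43701506, -0.20293759,  1.1326859 ])} 0.9960481770833334
top {'camera_matrix': array([[504.95440999,   0.        , 324.04682186],
       [  0.        , 504.95440999, 245.32202312],
       [  0.        ,   0.        ,   1.        ]]), 'rvec': array([ 2.11320348, -2.16433461,  0.23381792]), 'tvec': array([-0.08218038,  0.59365161,  0.69925069])} 0.9959440104166667
```

View pics/top0.png

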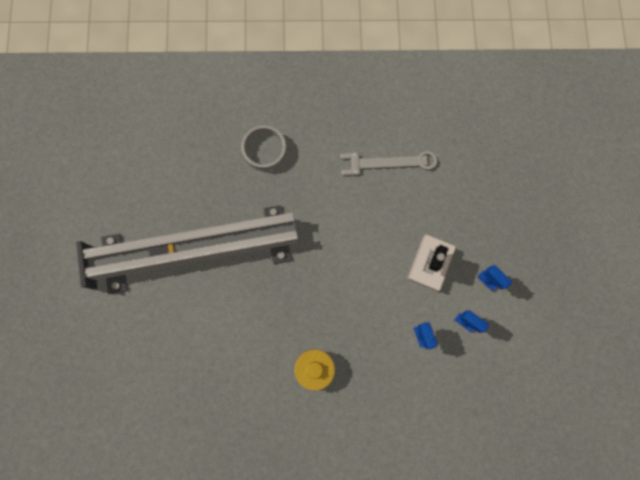

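View pics/scene0.png

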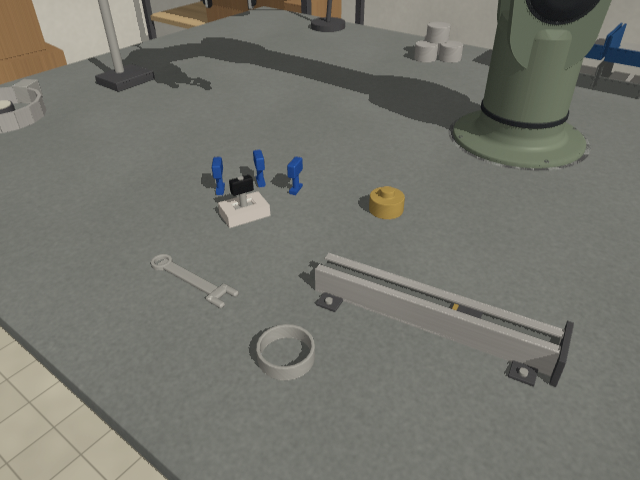

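The top view shows the rail from (297,232), the open end, to (85,262), the end plate, with brass showing in the slot at about (171,248). The holder is at (432,262).

Possible bolts:
- Black handle in the white holder at (438,258). This is the target.
- Blue look-alikes at (427,335), (472,321) and (494,278). Leave these alone.

```bash
cat > h.py <<'E'
import numpy as np,cv2
from bench import manip,optics
from scipy.spatial.transform import Rotation as R
def cam(n):
    i=optics.camera_info(n);return np.array(i["camera_matrix"]),cv2.Rodrigues(np.array(i["rvec"]))[0],np.array(i["tvec"])
def cloud(n,d):
    K,Rm,t=cam(n);v,u=np.mgrid[:480,:640]
    p=np.stack([(u-K[0,2])/K[0,0]*d,(v-K[1,2])/K[1,1]*d,d],-1)
    return (p-t)@Rm
def ray(n,uv,z):
    K,Rm,t=cam(n);uv=np.atleast_2d(uv).astype(float)
    r=np.c_[(uv-K[:2,2])/[K[0,0],K[1,1]],np.ones(len(uv))]@Rm
    c=-Rm.T@t;return c+r*((z-c[2])/r[:,2])[:,None]
def proj(n,P):
    K,Rm,t=cam(n);q=(np.atleast_2d(P)@Rm.T+t)@K.T;return q[:,:2]/q[:,2:]
def rect(n,mask,z):
    # min area rect of mask contour cast to height z: centre, long, short, angle of long axis (deg)
    c=max(cv2.findContours(mask.astype(np.uint8),0,1)[0],key=cv2.contourArea)[:,0]
    P=ray(n,c,z)[:,:2];(cx,cy),(w,h),a=cv2.minAreaRect((P*1000).astype(np.float32))
    if w<h:w,h,a=h,w,a+90
    return np.round([cx,cy,w,h,(a+90)%180-90],1),len(c)
E
python3 - <<'E'
from h import *
f=np.load("top0.npz");im,d=f["im"].astype(int),f["d"];P=cloud("top",d)
v,u=np.mgrid[:480,:640]
br=im.min(2)
def reg(a,b,c,e):return (u>a)&(u<b)&(v>c)&(v<e)
# rail lips
m=reg(80,310,200,295)&(br>125)&(P[...,2]>.03)
print("zr",np.median(P[m][:,2]))
m2=cv2.morphologyEx(m.astype(np.uint8),cv2.MORPH_CLOSE,np.ones((25,25)))
print("rail",rect("top",m2,.041))
h=reg(400,470,225,300)
print("holder",rect("top",h&(br>150)|h&(P[...,2]>.015)&(P[...,2]<.028),.022))
mb=h&(P[...,2]>.05); print("bolt",rect("top",mb,.072),np.median(P[mb],0),np.percentile(P[mb][:,2],[5,50,95]))
y=reg(80,310,200,295)&(im[...,0]-im[...,2]>50); print("brass",y.sum(),P[y].mean(0),ray("top",np.c_[u[y],v[y]].mean(0),.025), np.c_[u[y],v[y]].min(0),np.c_[u[y],v[y]].max(0))
t=np.hstack([cv2.resize(f["im"][220:300,395:475],(400,400),interpolation=2),cv2.resize(f["im"][220:280,140:200],(400,400),interpolation=2)])
cv2.imwrite("pics/crop1.png",t[:,:,::-1])
# scene check
f=np.load("scene0.npz");im2=f["im"].astype(int);S=cloud("scene",f["d"])
mb=(im2.max(2)<50)&(v>170)&(v<200)&(u>225)&(u<260); print("scene bolt",mb.sum(),np.median(S[mb],0))
E
```

```text
zr 0.04112545374500592
rail (array([601.1, 105. , 317.6,  40.9, -80.6]), 466)
holder (array([ 567.3, -266.1,   76.7,   51.1,  -24. ]), 145)
bolt (array([ 566.3, -263.8,   41.9,   19.2,  -25.1]), 66) [ 0.56575981 -0.26357201  0.07161523] [0.05430187 0.07161523 0.0748678 ]
brass 48 [0.59615228 0.13692292 0.0362262 ] [[0.59826101 0.13997117 0.025     ]] [168 244] [173 252]
scene bolt 347 [ 0.57450261 -0.2616541   0.06261098]
```

View pics/crop1.png

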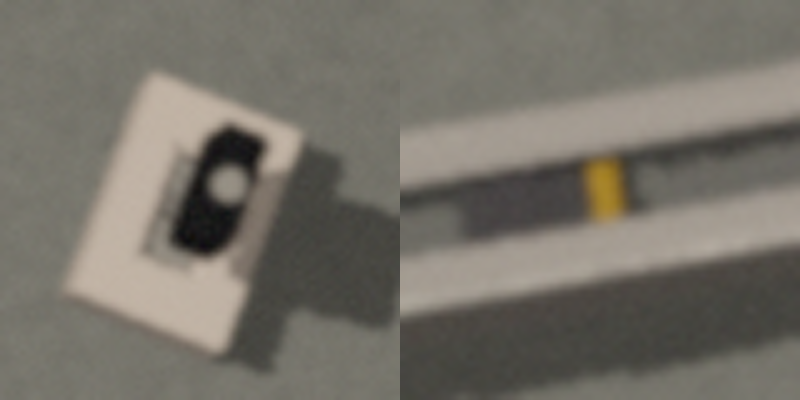

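Crop (225,185) shows the black-handled bolt in the white holder. That is the target, and none of it is blue. The stop, with its brass plunger, is visible in the slot. Next I'll refine the numbers and plan the approach.

```bash
cat >> h.py <<'E'
def pose():
    s=manip.read_state();q=s["ee_rot"];return s,np.array(s["tcp_pos"]),R.from_quat([q[1],q[2],q[3],q[0]])
def go(xyz,yaw):
    """tool-frame shift (m) and turn (deg) to TCP xyz, tool straight down with tool x at world yaw deg"""
    s,p,r=pose();T=R.from_euler("z",yaw,degrees=True)*R.from_euler("x",180,degrees=True)
    print("t",round(s["t"],2),"tcp",p.round(4),"yaw",np.degrees(np.arctan2(*r.as_matrix()[[1,0],0])).round(2),"F",np.round(s["force"],1),"open",round(s["opening"],3))
    print("row",r.inv().apply(np.array(xyz)-p).round(4),(r.inv()*T).as_rotvec(degrees=True).round(2))
E
python3 - <<'E'
from h import *
K,Rm,t=cam("top");print("topcam",-Rm.T@t);K,Rm,t=cam("scene");print("scenecam",-Rm.T@t)
im=np.load("top0.npz")["im"];g=cv2.cvtColor(im,cv2.COLOR_RGB2GRAY).astype(float)
print("knob",ray("top",[440.6,256.2],.072))
# rail profile: sample along lines perpendicular at height .041
c=np.array([.6011,.105]);a=np.radians(99.4);dx=np.array([np.cos(a),np.sin(a)]);dy=np.array([-dx[1],dx[0]])
L=np.arange(-.028,.028,.0005);pts=[]
for s in np.arange(-.14,.14,.01):
    P=np.array([[*(c+s*dx+l*dy),.041] for l in L]);q=proj("top",P).astype(np.float32)
    pr=cv2.remap(g.astype(np.float32),q[:,0],q[:,1],1)[:,0]
    hi=pr>(125)
    e=L[1:][np.diff(hi.astype(int))!=0];
    if abs(s-(-.08))<.005: print(pr.round().astype(int)[::3])
    pts.append((s,e))
for s,e in pts[::2]:print(round(s,3),(e*1000).round(1))
E
python3 -c "
from h import *
go([.5665,-.265,.13],-114.3)"
```

```text
topcam [ 0.45267291 -0.07005875  0.79894078]
scenecam [1.07945284 0.29747905 0.5113032 ]
knob [[ 0.5687518  -0.26674194  0.072     ]]
[114 114 115 117 124 138 150 157 159 161 161 159 152 131  98  73  67  74
  88  99 101 101 104 113 130 149 157 159 162 164 165 164 147 113  86  75
  74  74]
-0.14 [-20.   -8.    8.5  21. ]
-0.12 [-20.  -8.   8.  21.]
-0.1 [-22.   -8.    8.   21.5]
-0.08 [-21.5  -8.    8.   21.5]
-0.06 [-22.   -8.    8.   21.5]
-0.04 [-21.5  -8.    7.5  21. ]
-0.02 [-21.5  -8.    7.5  21. ]
0.0 [-21.5  -8.5   7.5  21. ]
0.02 [-22.   -8.5   8.   21. ]
0.04 [-22.   -8.5   8.5  21. ]
0.06 [-22.   -8.5   8.5  21. ]
0.08 [-22.   -8.5   7.5  21. ]
0.1 [-20.5  -8.    7.5  21. ]
0.12 [-22.5 -21.   -8.5   7.   21. ]
0.14 [-21.5  -8.    7.   21. ]
t 0.1 tcp [ 0.28   -0.5585  0.2308] yaw -63.37 F [-0.5  0.4 -0.3] open 1.0
row [-0.1338 -0.3876  0.1009] [3.000e-02 5.000e-02 5.093e+01]
```

>>> arm_command([
  [-0.134, -0.388, 0.101, 0, 0, 50.9, 120],
  [-0.134, -0.388, 0.101, 0, 0, 50.9, 120],
  [-0.134, -0.388, 0.101, 0, 0, 50.9, 120],
  [-0.134, -0.388, 0.101, 0, 0, 50.9, 120],
  [-0.134, -0.388, 0.101, 0, 0, 50.9, 120],
], force=40)

```text
t: 0.52
tcp_pos: [0.42, -0.415, 0.1818]
ee_rot: [-0.0, -0.65, 0.76, 0.0]
force: [0.2, -0.4, -1.5]
opening: 0.531
```

```bash
python3 -c "
from h import *
go([.5675,-.2663,.12],-114.3)"
```

```text
t 0.52 tcp [ 0.42   -0.415   0.1818] yaw -98.94 F [ 0.2 -0.4 -1.5] open 0.531
row [-0.1698 -0.1226  0.0618] [1.000e-02 0.000e+00 1.536e+01]
```

>>> arm_command([
  [-0.17, -0.123, 0.062, 0, 0, 15.4, 120],
  [-0.17, -0.123, 0.062, 0, 0, 15.4, 120],
  [-0.17, -0.123, 0.062, 0, 0, 15.4, 120],
  [-0.17, -0.123, 0.062, 0, 0, 15.4, 120],
  [-0.17, -0.123, 0.062, 0, 0, 15.4, 120],
])

```text
t: 0.93
tcp_pos: [0.5601, -0.272, 0.1225]
ee_rot: [-0.0, -0.545, 0.839, 0.0]
force: [0.8, 0.4, -0.0]
opening: 0.53
```

```bash
python3 -c "
from h import *
go([.5675,-.2663,.12],-114.3)
im,d=optics.snapshot('scene');t=optics.snapshot('top')[0]
cv2.imwrite('pics/a.png',np.hstack([cv2.resize(im[60:260,140:340],(400,400),interpolation=2),cv2.resize(t[180:330,380:530],(400,400),interpolation=2)])[:,:,::-1])"
```

```text
t 0.93 tcp [ 0.5601 -0.272   0.1225] yaw -113.97 F [ 0.8  0.4 -0. ] open 0.53
row [-0.0082 -0.0044  0.0025] [ 0.02 -0.01  0.33]
```

View pics/a.png

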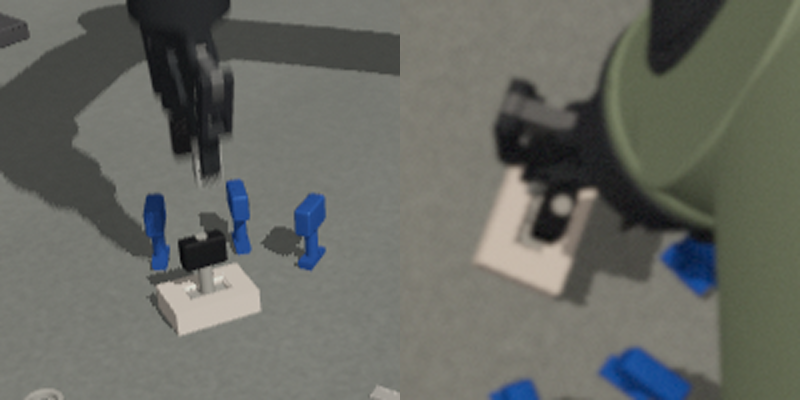

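The gripper hangs above the black bolt: scene crop (205,180), bolt at (205,250). The blue ones stand clear. Descending.

>>> arm_command([
  [0, 0, 0, 0, 0, 0, 120],
  [0, 0, 0, 0, 0, 0, 120],
  [0, 0, 0.02, 0, 0, 0, 120],
  [0, 0, 0.035, 0, 0, 0, 120],
  [0, 0, 0.035, 0, 0, 0, 120],
])

```text
t: 1.45
tcp_pos: [0.557, -0.2747, 0.0863]
ee_rot: [-0.001, -0.544, 0.839, 0.001]
force: [-0.3, 0.3, -1.1]
opening: 0.528
```

```bash
python3 -c "
from h import *
go([.5675,-.2663,.040],-114.3)"
```

```text
t 1.45 tcp [ 0.557  -0.2747  0.0863] yaw -114.09 F [-0.3  0.3 -1.1] open 0.528
row [-0.012  -0.0063  0.0462] [ 0.18 -0.03  0.21]
```

>>> arm_command([
  [-0.012, -0.0063, 0.0, 0, 0, 0.2, 120],
  [-0.012, -0.0063, 0.01, 0, 0, 0.2, 120],
  [-0.012, -0.0063, 0.028, 0, 0, 0.2, 120],
  [-0.012, -0.0063, 0.046, 0, 0, 0.2, 120],
  [-0.012, -0.0063, 0.046, 0, 0, 0.2, 120],
])

```text
t: 1.87
tcp_pos: [0.5684, -0.265, 0.0398]
ee_rot: [-0.001, -0.543, 0.839, 0.001]
force: [-0.3, 0.1, -0.8]
opening: 0.528
```

```bash
python3 -c "
from h import *
go([.5675,-.2663,.040],-114.3)"
```

```text
t 1.87 tcp [ 0.5684 -0.265   0.0398] yaw -114.17 F [-0.3  0.1 -0.8] open 0.528
row [ 0.0015  0.0003 -0.0002] [ 0.18 -0.01  0.13]
```

>>> arm_command([
  [0.001, 0, 0, 0.18, 0, 0.1, 200],
  [0.001, 0, 0, 0.18, 0, 0.1, 255],
  [0.001, 0, 0, 0.18, 0, 0.1, 255],
  [0.001, 0, 0, 0.18, 0, 0.1, 255],
  [0.001, 0, 0, 0.18, 0, 0.1, 255],
], force=60)

```text
t: 2.28
tcp_pos: [0.5699, -0.2669, 0.0437]
ee_rot: [0.001, -0.543, 0.84, -0.002]
force: [-1.4, -0.4, 7.8]
opening: 0.175
```

>>> arm_command([
  [0, 0, 0, 0, 0, 0, 255],
  [0, 0, 0, 0, 0, 0, 255],
])

```text
t: 2.45
tcp_pos: [0.5699, -0.2669, 0.0436]
ee_rot: [0.001, -0.543, 0.84, -0.002]
force: [-1.2, -0.4, 8.3]
opening: 0.173
```

>>> arm_command([
  [0, 0, -0.01, 0, 0, 0, 255],
  [0, 0, -0.025, 0, 0, 0, 255],
  [0, 0, -0.05, 0, 0, 0, 255],
  [0, 0, -0.08, 0, 0, 0, 255],
  [0, 0, -0.08, 0, 0, 0, 255],
])

```text
t: 2.87
tcp_pos: [0.5713, -0.2674, 0.1284]
ee_rot: [0.003, -0.543, 0.84, -0.004]
force: [0.6, -0.1, -1.6]
opening: 0.177
```

```bash
python3 -c "
from h import *
go([.6142,.0261,.12],9.4)"
```

```text
t 2.87 tcp [ 0.5713 -0.2674  0.1284] yaw -114.29 F [ 0.6 -0.1 -1.6] open 0.177
row [-0.2852  0.0817  0.0077] [  -0.37   -0.62 -123.69]
```

>>> arm_command([
  [-0.285, 0.082, 0.0, -0.4, -0.6, -123.7, 255],
  [-0.285, 0.082, 0.0, -0.4, -0.6, -123.7, 255],
  [-0.285, 0.082, 0.0, -0.4, -0.6, -123.7, 255],
  [-0.285, 0.082, 0.0, -0.4, -0.6, -123.7, 255],
  [-0.285, 0.082, 0.0, -0.4, -0.6, -123.7, 255],
])

```text
t: 3.28
tcp_pos: [0.599, -0.0582, 0.1232]
ee_rot: [-0.001, 0.776, -0.63, 0.0]
force: [1.8, -0.0, -1.3]
opening: 0.175
```

```bash
python3 -c "
from h import *
go([.6142,.0261,.12],9.4)"
```

```text
t 3.28 tcp [ 0.599  -0.0582  0.1232] yaw -78.12 F [ 1.8 -0.  -1.3] open 0.175
row [-0.0793 -0.0322  0.0034] [-1.800e-01 -6.000e-02 -8.752e+01]
```

>>> arm_command([
  [-0.079, -0.032, 0.003, 0, 0, -87.5, 255],
  [-0.079, -0.032, 0.003, 0, 0, -87.5, 255],
  [-0.079, -0.032, 0.003, 0, 0, -87.5, 255],
  [-0.079, -0.032, 0.003, 0, 0, -87.5, 255],
  [-0.079, -0.032, 0.003, 0, 0, -87.5, 255],
])

```text
t: 3.7
tcp_pos: [0.6146, 0.0247, 0.1201]
ee_rot: [-0.001, 0.933, -0.36, 0.001]
force: [-0.8, -0.6, -0.8]
opening: 0.174
```

```bash
python3 -c "
from h import *
go([.6142,.0261,.12],9.4)"
```

```text
t 3.7 tcp [0.6146 0.0247 0.1201] yaw -42.21 F [-0.8 -0.6 -0.8] open 0.174
row [-0.0013 -0.0008  0.0001] [ -0.13  -0.09 -51.61]
```

>>> arm_command([
  [-0.001, -0.001, 0, 0, 0, -51.6, 255],
  [-0.001, -0.001, 0, 0, 0, -51.6, 255],
  [-0.001, -0.001, 0, 0, 0, -51.6, 255],
  [-0.001, -0.001, 0, 0, 0, -51.6, 255],
  [-0.001, -0.001, 0, 0, 0, -51.6, 255],
])

```text
t: 4.12
tcp_pos: [0.6146, 0.0249, 0.1202]
ee_rot: [-0.001, 0.998, -0.057, 0.001]
force: [-0.8, 0.3, -1.4]
opening: 0.177
```

```bash
python3 -c "
from h import *
go([.6142,.0261,.105],9.4)"
```

```text
t 4.12 tcp [0.6146 0.0249 0.1202] yaw -6.5 F [-0.8  0.3 -1.4] open 0.177
row [-0.0005 -0.0011  0.0152] [ -0.07  -0.12 -15.9 ]
```

>>> arm_command([
  [0, -0.001, 0.01, 0, 0, -7, 255],
  [0, -0.001, 0.02, 0, 0, -14, 255],
  [0, -0.001, 0.02, -0.1, -0.1, -15.9, 255],
  [0, -0.001, 0.02, -0.1, -0.1, -15.9, 255],
  [0, -0.001, 0.02, -0.1, -0.1, -15.9, 255],
])

```text
t: 4.53
tcp_pos: [0.6148, 0.026, 0.1]
ee_rot: [0.0, 0.997, 0.078, 0.0]
force: [0.2, -0.7, -2.4]
opening: 0.174
```

```bash
python3 -c "
from h import *
go([.6142,.0261,.090],9.4)
im,d=optics.snapshot('scene');t=optics.snapshot('top')[0]
np.savez('hov.npz',s=im,t=t)
print(proj('scene',[.614,.026,.05]),proj('top',[.614,.026,.05]))
cv2.imwrite('pics/b.png',np.hstack([cv2.resize(im[180:330,280:430],(400,400),interpolation=2),cv2.resize(t[170:320,190:340],(400,400),interpolation=2)])[:,:,::-1])"
```

```text
t 4.53 tcp [0.6148 0.026  0.1   ] yaw 8.94 F [ 0.2 -0.7 -2.4] open 0.174
row [-0.0005 -0.0002  0.01  ] [ 0.01 -0.01 -0.46]
[[374.1583726  272.42171594]] [[242.51143163 233.1544223 ]]
```

View pics/b.png

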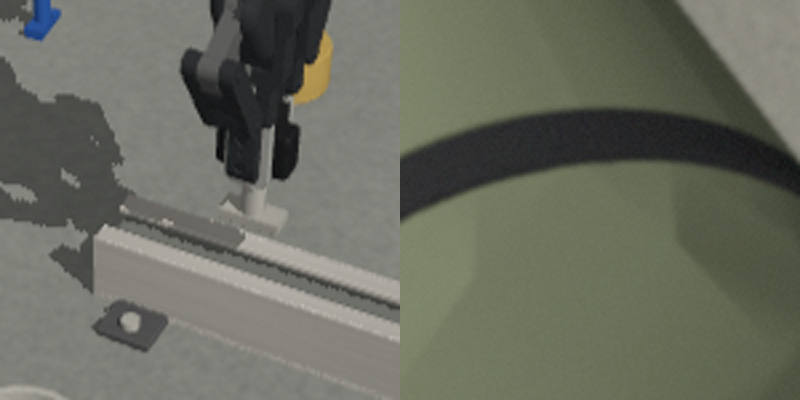

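Scene crop: the bolt is held upright with its head at (255,215), above the slot and lengthwise along it. The arm blocks the top camera. I'll go down in small steps and watch the forces.

>>> arm_command([
  [-0.0005, 0, 0.01, 0, 0, -0.5, 255],
  [-0.0005, 0, 0.02, 0, 0, -0.5, 255],
  [-0.0005, 0, 0.024, 0, 0, -0.5, 255],
  [-0.0005, 0, 0.026, 0, 0, -0.5, 255],
  [-0.0005, 0, 0.027, 0, 0, -0.5, 255],
])

```text
t: 5.05
tcp_pos: [0.6137, 0.0262, 0.0716]
ee_rot: [-0.0, 0.997, 0.083, -0.001]
force: [-0.7, -1.0, 0.5]
opening: 0.179
```

>>> arm_command([
  [0, 0, 0.001, 0, 0, 0, 255],
  [0, 0, 0.002, 0, 0, 0, 255],
  [0, 0, 0.002, 0, 0, 0, 255],
])

```text
t: 5.3
tcp_pos: [0.6141, 0.0262, 0.0712]
ee_rot: [0.0, 0.997, 0.083, -0.0]
force: [-5.5, -0.4, 12.3]
opening: 0.175
```

```bash
python3 -c "
from h import *
go([.6142,.0261,.059],9.4)"
```

```text
t 5.3 tcp [0.6141 0.0262 0.0712] yaw 9.55 F [-5.5 -0.4 12.3] open 0.175
row [0.0001 0.0001 0.0122] [0.   0.01 0.15]
```

The narrowed tip is in and the shoulder is catching on one lip. The sideways force points to −x, so I'll ease off and shift about 1.2 mm that way.

>>> arm_command([
  [0, 0, -0.002, 0, 0, 0, 255],
  [-0.0012, 0, -0.002, 0, 0, 0, 255],
  [-0.0012, 0, -0.001, 0, 0, 0, 255],
  [-0.0012, 0, 0, 0, 0, 0, 255],
  [-0.0012, 0, 0, 0, 0, 0, 255],
])

```text
t: 5.72
tcp_pos: [0.6133, 0.026, 0.0713]
ee_rot: [0.0, 0.997, 0.083, 0.0]
force: [-3.6, -0.5, 16.6]
opening: 0.177
```

>>> arm_command([
  [0, 0, -0.002, 0, 0, 0, 255],
  [-0.001, 0, -0.002, 0, 0, 0, 255],
  [-0.001, 0, -0.0015, 0, 0, 0, 255],
  [-0.001, 0, -0.001, 0, 0, 0, 255],
  [-0.001, 0, -0.0007, 0, 0, 0, 255],
])

```text
t: 6.13
tcp_pos: [0.6129, 0.0259, 0.0715]
ee_rot: [-0.0, 0.997, 0.083, 0.001]
force: [2.5, 0.4, 9.4]
opening: 0.178
```

```bash
python3 -c "
from h import *
go([.6142,.0261,.059],9.4);print(manip.read_state()['ft_torque'])"
```

```text
t 6.13 tcp [0.6129 0.0259 0.0715] yaw 9.55 F [2.5 0.4 9.4] open 0.178
row [0.0013 0.0001 0.0125] [-0.02 -0.11  0.15]
[ 0.10116133 -0.71638124 -0.0244882 ]
```

>>> arm_command([
  [0, 0, -0.002, 0, 0, 0, 255],
  [0, 0, -0.002, 0, 0, 0, 255],
  [0, 0, -0.002, 0, 0, 0, 255],
])

```text
t: 6.38
tcp_pos: [0.6127, 0.026, 0.0732]
ee_rot: [-0.0, 0.997, 0.083, 0.001]
force: [4.8, 0.9, 0.5]
opening: 0.178
```

```bash
python3 -c "
from h import *
go([.6142,.0261,.059],9.4);print(manip.read_state()['ft_torque'])
im=optics.snapshot('scene')[0]
cv2.imwrite('pics/c.png',cv2.resize(im[215:295,320:430],(770,560),interpolation=2)[:,:,::-1])"
```

```text
t 6.38 tcp [0.6127 0.026  0.0732] yaw 9.56 F [4.8 0.9 0.5] open 0.178
row [0.0014 0.0002 0.0142] [-0.03 -0.09  0.16]
[ 0.21669777 -1.4237939   0.03063755]
```

View pics/c.png

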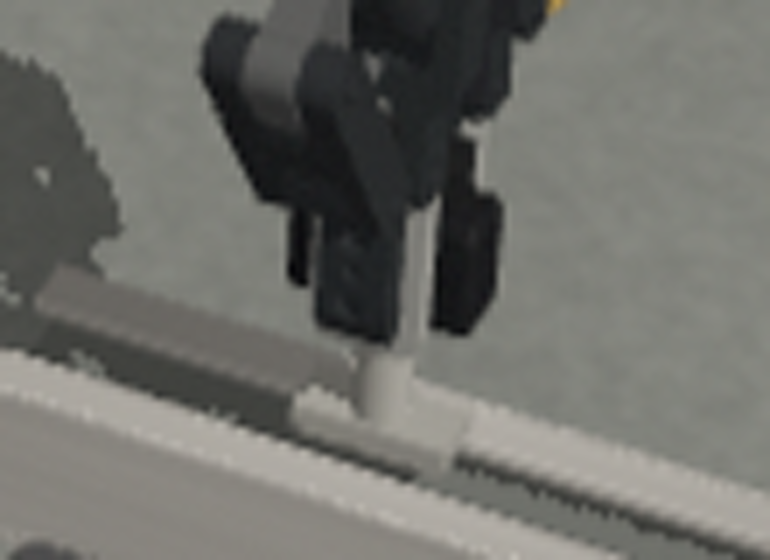

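Crop: the head at (370,440) sits on the far (−x) lip with a gap to the near lip. Even with no upward load the force is +x, so the −x lip is pushing on the narrowed tip. The slot centre is therefore about +x, near 0.6152.

>>> arm_command([
  [0.0015, 0, -0.0005, 0, 0, 0, 255],
  [0.003, 0, -0.0005, 0, 0, 0, 255],
  [0.003, 0, 0, 0, 0, 0, 255],
  [0.003, 0, 0.001, 0, 0, 0, 255],
  [0.003, 0, 0.002, 0, 0, 0, 255],
])

```text
t: 6.85
tcp_pos: [0.6146, 0.0262, 0.0707]
ee_rot: [-0.0, 0.997, 0.083, -0.0]
force: [-0.1, 0.3, -0.9]
opening: 0.179
```

```bash
python3 -c "
from h import *
go([.6152,.0261,.059],9.4);print(manip.read_state()['ft_torque'])"
```

```text
t 6.85 tcp [0.6146 0.0262 0.0707] yaw 9.55 F [-0.1  0.3 -0.9] open 0.179
row [0.0006 0.0002 0.0117] [-0.01  0.05  0.15]
[-0.00770906 -0.03939813  0.00423219]
```

>>> arm_command([
  [0.0004, 0, 0.0005, 0, 0, 0, 255],
  [0.0004, 0, 0.001, 0, 0, 0, 255],
  [0.0004, 0, 0.0015, 0, 0, 0, 255],
  [0.0004, 0, 0.002, 0, 0, 0, 255],
  [0.0004, 0, 0.0025, 0, 0, 0, 255],
])

```text
t: 7.27
tcp_pos: [0.6152, 0.0263, 0.0685]
ee_rot: [-0.0, 0.997, 0.083, -0.0]
force: [-0.4, 0.6, -1.6]
opening: 0.176
```

>>> arm_command([
  [0, 0, 0.001, 0, 0, 0, 255],
  [0, 0, 0.002, 0, 0, 0, 255],
  [0, 0, 0.003, 0, 0, 0, 255],
  [0, 0, 0.004, 0, 0, 0, 255],
  [0, 0, 0.005, 0, 0, 0, 255],
])

```text
t: 7.68
tcp_pos: [0.6152, 0.0263, 0.0635]
ee_rot: [-0.0, 0.997, 0.083, -0.0]
force: [-0.3, 0.4, 2.5]
opening: 0.177
```

>>> arm_command([
  [0, 0, 0.001, 0, 0, 0, 255],
  [0, 0, 0.002, 0, 0, 0, 255],
  [0, 0, 0.003, 0, 0, 0, 255],
  [0, 0, 0.004, 0, 0, 0, 255],
  [0, 0, 0.0045, 0, 0, 0, 255],
])

```text
t: 8.1
tcp_pos: [0.6152, 0.0263, 0.0589]
ee_rot: [-0.0, 0.997, 0.083, -0.0]
force: [-0.5, 0.3, 2.5]
opening: 0.177
```

>>> arm_command([
  [0, 0, 0, 0, 0, 0, 255],
  [0, 0, 0, 0, 0, 0, 255],
])

```text
t: 8.27
tcp_pos: [0.6152, 0.0263, 0.059]
ee_rot: [-0.0, 0.997, 0.083, -0.0]
force: [-0.2, -0.2, 2.8]
opening: 0.177
```

```bash
python3 -c "
from h import *
go([.6152,.0261,.059],9.4)
im=optics.snapshot('scene')[0]
cv2.imwrite('pics/d.png',cv2.resize(im[215:295,320:430],(770,560),interpolation=2)[:,:,::-1])"
```

```text
t 8.27 tcp [0.6152 0.0263 0.059 ] yaw 9.56 F [-0.2 -0.2  2.8] open 0.177
row [-0.      0.0002  0.    ] [-0.01  0.03  0.16]
```

View pics/d.png

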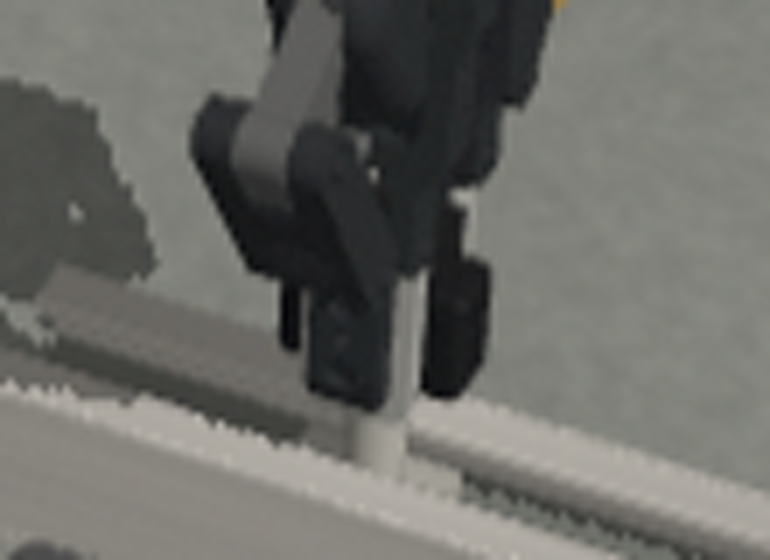

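The head has dropped into the channel; the shank enters the slot at (380,450). The force is about 3 N, from the spring strip only. Now the quarter turn.

>>> arm_command([
  [0, 0, 0, 0, 0, 6, 255],
  [0, 0, 0, 0, 0, 12, 255],
  [0, 0, 0, 0, 0, 18, 255],
  [0, 0, 0, 0, 0, 24, 255],
  [0, 0, 0, 0, 0, 30, 255],
])

```text
t: 8.73
tcp_pos: [0.6152, 0.0266, 0.0591]
ee_rot: [-0.0, 0.984, -0.18, -0.0]
force: [-1.6, 1.0, 2.3]
opening: 0.176
```

```bash
python3 -c "
from h import *
go([.6152,.0261,.059],-80.6)"
```

```text
t 8.73 tcp [0.6152 0.0266 0.0591] yaw -20.73 F [-1.6  1.   2.3] open 0.176
row [0.0002 0.0004 0.0001] [0.000e+00 4.000e-02 5.987e+01]
```

>>> arm_command([
  [0, 0, 0, 0, 0, 6, 255],
  [0, 0, 0, 0, 0, 12, 255],
  [0, 0, 0, 0, 0, 18, 255],
  [0, 0, 0, 0, 0, 24, 255],
  [0, 0, 0, 0, 0, 30, 255],
])

```text
t: 9.15
tcp_pos: [0.6153, 0.0267, 0.0592]
ee_rot: [-0.0, 0.904, -0.428, -0.0]
force: [-0.9, 0.9, 2.4]
opening: 0.174
```

>>> arm_command([
  [0, 0, 0, 0, 0, 6, 255],
  [0, 0, 0, 0, 0, 12, 255],
  [0, 0, 0, 0, 0, 18, 255],
  [0, 0, 0, 0, 0, 24, 255],
  [0, 0, 0, 0, 0, 29.9, 255],
])

```text
t: 9.57
tcp_pos: [0.6154, 0.0268, 0.0592]
ee_rot: [-0.0, 0.763, -0.647, -0.0]
force: [-0.1, 1.5, 2.2]
opening: 0.175
```

>>> arm_command([
  [0, 0, 0, 0, 0, 0, 255],
  [0, 0, 0, 0, 0, 0, 255],
])

```text
t: 9.73
tcp_pos: [0.6154, 0.0267, 0.0592]
ee_rot: [-0.0, 0.765, -0.644, -0.0]
force: [0.2, 1.6, 2.4]
opening: 0.18
```

```bash
python3 -c "
from h import *
go([.6152,.0261,.063],-80.6);print(manip.read_state()['ft_torque'])"
```

```text
t 9.73 tcp [0.6154 0.0267 0.0592] yaw -80.13 F [0.2 1.6 2.4] open 0.18
row [ 0.0006  0.0003 -0.0038] [0.   0.01 0.47]
[ 0.25560107 -0.16046553 -0.03113458]
```

>>> arm_command([
  [0, 0, -0.001, 0, 0, 0.5, 255],
  [0, 0, -0.002, 0, 0, 0.5, 255],
  [-0.003, 0, -0.002, 0, 0, 0.5, 255],
  [-0.007, 0, -0.002, 0, 0, 0.5, 255],
  [-0.012, 0, -0.002, 0, 0, 0.5, 255],
])

```text
t: 10.15
tcp_pos: [0.6131, 0.0378, 0.0611]
ee_rot: [0.0, 0.761, -0.648, -0.0]
force: [-0.7, -2.4, 2.2]
opening: 0.177
```

```bash
python3 -c "
from h import *
go([.6154-.0131*0,.0267,.061],-80.6);print(manip.read_state()['ft_torque'])"
```

```text
t 10.15 tcp [0.6131 0.0378 0.0611] yaw -80.85 F [-0.7 -2.4  2.2] open 0.177
row [ 0.0114 -0.0005  0.0001] [ 0.03 -0.01 -0.25]
[-0.51243069 -0.1134241  -0.04929244]
```

>>> arm_command([
  [-0.005, -0.0003, 0, 0, 0, -0.2, 255],
  [-0.011, -0.0005, 0, 0, 0, -0.2, 255],
  [-0.017, -0.0005, 0, 0, 0, -0.2, 255],
  [-0.023, -0.0005, 0, 0, 0, -0.2, 255],
  [-0.029, -0.0005, 0, 0, 0, -0.2, 255],
])

```text
t: 10.57
tcp_pos: [0.6089, 0.0676, 0.061]
ee_rot: [0.0, 0.763, -0.647, -0.0]
force: [0.6, -2.1, 3.1]
opening: 0.175
```

>>> arm_command([
  [-0.006, 0, 0, 0, 0, 0, 255],
  [-0.012, 0, 0, 0, 0, 0, 255],
  [-0.018, 0, 0, 0, 0, 0, 255],
  [-0.024, 0, 0, 0, 0, 0, 255],
  [-0.028, 0, 0, 0, 0, 0, 255],
])

```text
t: 10.98
tcp_pos: [0.6043, 0.0954, 0.061]
ee_rot: [0.0, 0.763, -0.647, -0.0]
force: [-0.2, -1.7, 1.9]
opening: 0.171
```

```bash
python3 -c "
from h import *
s,p,r=pose()
go([.6154-.1656*(p[1]-.0267),p[1],.061],-80.6);print(manip.read_state()['ft_torque'])"
```

```text
t 10.98 tcp [0.6043 0.0954 0.061 ] yaw -80.62 F [-0.2 -1.7  1.9] open 0.171
row [-0.      0.0003  0.    ] [ 0.03  0.03 -0.02]
[-0.53607427 -0.14948695 -0.00348486]
```

>>> arm_command([
  [-0.005, 0, 0, 0, 0, 0, 255],
  [-0.01, 0, 0, 0, 0, 0, 255],
  [-0.015, 0, 0, 0, 0, 0, 255],
  [-0.02, 0, 0, 0, 0, 0, 255],
  [-0.024, 0, 0, 0, 0, 0, 255],
])

```text
t: 11.4
tcp_pos: [0.6005, 0.1188, 0.061]
ee_rot: [0.0, 0.762, -0.647, -0.0]
force: [1.3, -2.3, 2.0]
opening: 0.177
```

>>> arm_command([
  [-0.001, 0, 0, 0, 0, 0, 255],
  [-0.002, 0, 0, 0, 0, 0, 255],
  [-0.003, 0, 0, 0, 0, 0, 255],
  [-0.004, 0, 0, 0, 0, 0, 255],
  [-0.005, 0, 0, 0, 0, 0, 255],
])

```text
t: 11.82
tcp_pos: [0.5998, 0.1229, 0.061]
ee_rot: [0.0, 0.762, -0.647, -0.0]
force: [0.6, -0.8, 2.1]
opening: 0.175
```

```bash
python3 -c "
from h import *
s,p,r=pose()
go([.6154-.1656*(p[1]-.0267),p[1],.061],-80.6);print(manip.read_state()['ft_torque'])"
```

```text
t 11.82 tcp [0.5998 0.1229 0.061 ] yaw -80.67 F [ 0.6 -0.8  2.1] open 0.175
row [-0.0001  0.0003  0.    ] [ 0.03  0.01 -0.07]
[-0.56357559 -0.15640344 -0.01040104]
```

>>> arm_command([
  [-0.001, 0, 0, 0, 0, 0, 255],
  [-0.002, 0, 0, 0, 0, 0, 255],
  [-0.003, 0, 0, 0, 0, 0, 255],
  [-0.004, 0, 0, 0, 0, 0, 255],
  [-0.005, 0, 0, 0, 0, 0, 255],
])

```text
t: 12.23
tcp_pos: [0.599, 0.128, 0.0611]
ee_rot: [0.0, 0.762, -0.647, -0.0]
force: [0.3, -3.4, 2.8]
opening: 0.177
```

```bash
python3 -c "
from h import *
go([.6,.12,.061],-80.6);print(manip.read_state()['ft_torque'])"
```

```text
t 12.23 tcp [0.599  0.128  0.0611] yaw -80.65 F [ 0.3 -3.4  2.8] open 0.177
row [0.0081 0.0003 0.0001] [ 0.03  0.01 -0.05]
[-0.87073568 -0.14618829 -0.01672289]
```

>>> arm_command([
  [-0.0005, 0, 0, 0, 0, 0, 255],
  [-0.001, 0, 0, 0, 0, 0, 255],
  [-0.0015, 0, 0, 0, 0, 0, 255],
  [-0.002, 0, 0, 0, 0, 0, 255],
  [-0.0025, 0, 0, 0, 0, 0, 255],
])

```text
t: 12.65
tcp_pos: [0.5986, 0.1305, 0.061]
ee_rot: [0.0, 0.762, -0.647, -0.0]
force: [0.2, -2.6, 2.2]
opening: 0.178
```

```bash
python3 -c "
from h import *
go([.6,.12,.061],-80.6);print(manip.read_state()['ft_torque'])"
```

```text
t 12.65 tcp [0.5986 0.1305 0.061 ] yaw -80.65 F [ 0.2 -2.6  2.2] open 0.178
row [0.0106 0.0003 0.    ] [ 0.03  0.01 -0.05]
[-0.80468356 -0.21076521  0.01031024]
```

>>> arm_command([
  [-0.0003, 0, 0, 0, 0, 0, 255],
  [-0.0006, 0, 0, 0, 0, 0, 255],
  [-0.0009, 0, 0, 0, 0, 0, 255],
  [-0.0012, 0, 0, 0, 0, 0, 255],
  [-0.0015, 0, 0, 0, 0, 0, 255],
])

```text
t: 13.07
tcp_pos: [0.5983, 0.132, 0.061]
ee_rot: [0.0, 0.762, -0.647, -0.0]
force: [0.8, -2.7, 2.6]
opening: 0.176
```

```bash
python3 -c "
from h import *
go([.6,.12,.061],-80.6);print(manip.read_state()['ft_torque'])"
```

```text
t 13.07 tcp [0.5983 0.132  0.061 ] yaw -80.64 F [ 0.8 -2.7  2.6] open 0.176
row [0.0121 0.0003 0.    ] [ 0.03  0.01 -0.04]
[-0.83191617 -0.16045875 -0.05445932]
```

>>> arm_command([
  [-0.0003, 0, 0, 0, 0, 0, 255],
  [-0.0006, 0, 0, 0, 0, 0, 255],
  [-0.0009, 0, 0, 0, 0, 0, 255],
  [-0.0012, 0, 0, 0, 0, 0, 255],
  [-0.0015, 0, 0, 0, 0, 0, 255],
])

```text
t: 13.48
tcp_pos: [0.5981, 0.1333, 0.061]
ee_rot: [0.0, 0.762, -0.647, -0.0]
force: [0.5, -4.9, 2.2]
opening: 0.177
```

```bash
python3 -c "
from h import *
go([.6,.12,.061],-80.6);print(manip.read_state()['ft_torque'])"
```

```text
t 13.48 tcp [0.5981 0.1333 0.061 ] yaw -80.65 F [ 0.5 -4.9  2.2] open 0.177
row [0.0135 0.0003 0.    ] [ 0.03  0.   -0.05]
[-1.28441497 -0.24644043  0.02922493]
```

The force is rising to 4.9 N, so the bolt has reached the solid block. Stepping in finer.

>>> arm_command([
  [-0.0002, 0, 0, 0, 0, 0, 255],
  [-0.0004, 0, 0, 0, 0, 0, 255],
  [-0.0004, 0, 0, 0, 0, 0, 255],
])

```text
t: 13.73
tcp_pos: [0.5981, 0.1334, 0.0611]
ee_rot: [0.0, 0.762, -0.647, -0.0]
force: [1.0, -6.3, 3.1]
opening: 0.175
```

```bash
python3 -c "
from h import *
go([.6,.12,.061],-80.6);print(manip.read_state()['ft_torque'])"
```

```text
t 13.73 tcp [0.5981 0.1334 0.0611] yaw -80.66 F [ 1.  -6.3  3.1] open 0.175
row [0.0136 0.0003 0.0001] [ 0.02 -0.02 -0.06]
[-1.41933068 -0.28022315  0.03039841]
```

>>> arm_command([
  [-0.0003, 0, 0, 0, 0, 0, 255],
  [-0.0006, 0, 0, 0, 0, 0, 255],
  [-0.0009, 0, 0, 0, 0, 0, 255],
  [-0.0012, 0, 0, 0, 0, 0, 255],
  [-0.0012, 0, 0, 0, 0, 0, 255],
])

```text
t: 14.15
tcp_pos: [0.598, 0.1335, 0.0611]
ee_rot: [0.001, 0.762, -0.647, 0.0]
force: [1.8, -10.5, 3.4]
opening: 0.177
```

```bash
python3 -c "
from h import *
go([.6,.12,.061],-80.6);print(manip.read_state()['ft_torque'])"
```

```text
t 14.15 tcp [0.598  0.1335 0.0611] yaw -80.7 F [  1.8 -10.5   3.4] open 0.177
row [0.0137 0.0002 0.0001] [ 0.03 -0.08 -0.1 ]
[-2.5700355  -0.46560589  0.04333738]
```

>>> arm_command([
  [-0.0003, 0, 0, 0, 0, 0, 255],
  [-0.0006, 0, 0, 0, 0, 0, 255],
  [-0.0008, 0, 0, 0, 0, 0, 255],
  [-0.0008, 0, 0, 0, 0, 0, 255],
  [-0.0008, 0, 0, 0, 0, 0, 255],
])

```text
t: 14.57
tcp_pos: [0.598, 0.1337, 0.0611]
ee_rot: [0.001, 0.762, -0.648, 0.001]
force: [1.2, -13.0, 3.0]
opening: 0.176
```

>>> arm_command([
  [0, 0, 0, 0, 0, 0, 255],
  [0, 0, 0, 0, 0, 0, 255],
  [0, 0, 0, 0, 0, 0, 255],
])

```text
t: 14.82
tcp_pos: [0.598, 0.1337, 0.0611]
ee_rot: [0.001, 0.762, -0.648, 0.001]
force: [2.0, -11.9, 4.6]
opening: 0.178
```

```bash
python3 -c "
from h import *
go([.6,.12,.061],-80.6);print(manip.read_state()['ft_torque'])"
```

```text
t 14.82 tcp [0.598  0.1337 0.0611] yaw -80.72 F [  2.  -11.9   4.6] open 0.178
row [0.0138 0.0003 0.0001] [ 0.03 -0.11 -0.12]
[-3.3158738  -0.53769695  0.04166545]
```

>>> arm_command([
  [-0.0002, 0, 0, 0, 0, 0, 255],
  [-0.0002, 0, 0, 0, 0, 0, 255],
  [-0.0002, 0, 0, 0, 0, 0, 255],
  [-0.0002, 0, 0, 0, 0, 0, 255],
  [-0.0002, 0, 0, 0, 0, 0, 255],
])

```text
t: 15.23
tcp_pos: [0.598, 0.1337, 0.0611]
ee_rot: [0.001, 0.762, -0.648, 0.001]
force: [2.3, -13.4, 3.7]
opening: 0.177
```

>>> arm_command([
  [0.001, 0, 0, 0, 0, 0, 255],
  [0.002, 0, 0, 0, 0, 0, 255],
  [0.003, 0, 0, 0, 0, 0, 255],
  [0.003, 0, 0, 0, 0, 0, 255],
])

```text
t: 15.57
tcp_pos: [0.5981, 0.1332, 0.0611]
ee_rot: [0.0, 0.762, -0.647, -0.0]
force: [1.1, -2.6, 2.0]
opening: 0.176
```

```bash
python3 -c "
from h import *
go([.598,.1337,.061],-80.6);print(manip.read_state()['ft_torque'])"
```

```text
t 15.57 tcp [0.5981 0.1332 0.0611] yaw -80.63 F [ 1.1 -2.6  2. ] open 0.176
row [-0.0005  0.      0.0001] [ 0.03  0.03 -0.03]
[-0.67385091 -0.11405453 -0.05940276]
```

Pressed at about 12–13.4 N for roughly 0.8 s, then relaxed to 2.6 N. Letting go.

>>> arm_command([
  [0, 0, 0, 0, 0, 0, 200],
  [0, 0, 0, 0, 0, 0, 170],
  [0, 0, 0, 0, 0, 0, 140],
  [0, 0, 0, 0, 0, 0, 120],
  [0, 0, 0, 0, 0, 0, 120],
])

```text
t: 15.98
tcp_pos: [0.598, 0.1332, 0.061]
ee_rot: [0.0, 0.762, -0.647, -0.0]
force: [0.1, 0.3, 0.2]
opening: 0.529
```

>>> arm_command([
  [0, 0, -0.01, 0, 0, 0, 120],
  [0, 0, -0.03, 0, 0, 0, 120],
  [0, 0, -0.06, 0, 0, 0, 120],
  [0, 0, -0.09, 0, 0, 0, 120],
  [0, 0, -0.12, 0, 0, 0, 120],
])

```text
t: 16.4
tcp_pos: [0.598, 0.133, 0.1831]
ee_rot: [0.0, 0.762, -0.647, -0.0]
force: [-0.2, 0.1, -0.3]
opening: 0.526
```

>>> arm_command([
  [0.04, 0, -0.03, 0, 0, 0, 120],
  [0.08, 0, -0.03, 0, 0, 0, 120],
  [0.12, 0, -0.03, 0, 0, 0, 120],
  [0.16, 0, -0.03, 0, 0, 0, 120],
  [0.2, 0, -0.03, 0, 0, 0, 120],
])

```text
t: 16.82
tcp_pos: [0.6307, -0.066, 0.2123]
ee_rot: [-0.0, 0.763, -0.647, 0.0]
force: [0.3, 0.4, 0.4]
opening: 0.53
```

>>> arm_command([
  [0.04, 0.02, 0, 0, 0, 0, 120],
  [0.08, 0.04, 0, 0, 0, 0, 120],
  [0.12, 0.06, 0, 0, 0, 0, 120],
  [0.16, 0.08, 0, 0, 0, 0, 120],
  [0.2, 0.1, 0, 0, 0, 0, 120],
])

```text
t: 17.23
tcp_pos: [0.5681, -0.2648, 0.2119]
ee_rot: [-0.0, 0.762, -0.647, 0.0]
force: [0.7, -0.1, -0.5]
opening: 0.531
```

```bash
python3 -c "
from h import *
go([.598,.1337,.061],-80.6)
im,d=optics.snapshot('scene');t,dt=optics.snapshot('top')
P=cloud('top',dt);v,u=np.mgrid[:480,:640];m=(u>120)&(u<300)&(v>200)&(v<295)&(P[...,2]>.06)&(P[...,2]<.1)&(t.max(2)<70)
print(m.sum());
if m.any():print(rect('top',m,.0915),np.median(P[m],0))
cv2.imwrite('pics/e.png',np.hstack([cv2.resize(im[230:390,300:580],(400,400*160//280),interpolation=2),cv2.resize(t[200:300,70:310],(400,400*160//280),interpolation=2)])[:,:,::-1])"
```

```text
t 17.23 tcp [ 0.5681 -0.2648  0.2119] yaw -80.64 F [ 0.7 -0.1 -0.5] open 0.531
row [-0.3883 -0.0943  0.151 ] [-0.01  0.   -0.04]
282
(array([594.4, 129.2,  39.1,  20.1,   8.4]), 82) [0.59104821 0.12838103 0.09013301]
```

View pics/e.png

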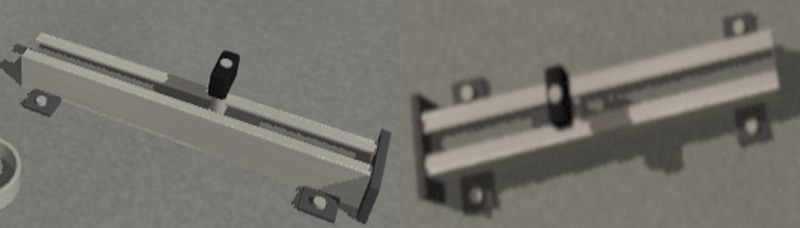

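```bash
python3 -c "
from h import *
t,dt=optics.snapshot('top');im=t.astype(int);v,u=np.mgrid[:480,:640]
k=(u>150)&(u<175)&(v>230)&(v<252)
kk=k&(im.min(2)>110);n,l,st,c=cv2.connectedComponentsWithStats(kk.astype(np.uint8));print(st,c)
for q in c[1:]:print(ray('top',q,.091))
y=(u>80)&(u<310)&(v>200)&(v<295)&(im[...,0]-im[...,2]>40);print('brass px',y.sum())
"
```

```text
[[     0      0    640    480 307071]
 [   151    231      4      2      5]
 [   172    232      3     10     25]
 [   151    234      7     12     67]
 [   160    238      6      6     32]] [[319.56718153 239.50015143]
 [152.6        231.4       ]
 [173.2        236.4       ]
 [153.62686567 240.08955224]
 [162.5        240.5       ]]
[[0.61028961 0.14778541 0.091     ]]
[[0.60244455 0.11860003 0.091     ]]
[[0.59767233 0.14590304 0.091     ]]
[[0.59682194 0.13344744 0.091     ]]
brass px 0
```

```bash
python3 -c "
from bench import manip
print(manip.job_done())"
```

```text
the job is handed in; nothing more can be done
None
```

The bolt is standing crosswise in the rail, pressed home against the stop block. I handed the job in at about 17 s of the 61 s allowed; it reports no verdict.

**What I did**
- I took the black-handled bolt out of the holder and lowered its head through the slot at the requested spot. The first few tries caught the head's shoulder on a lip. The readings peaked at 16.6 N, and I had to re-centre by about 2 mm.
- I gave it a quarter turn and slid it about 108 mm towards the end plate. I felt the plunger, then the solid block.
- I held it against the block at about 12 to 13 N, drag included, for roughly 0.8 s. Then I let go and moved the arm clear.

**Last checks**
- **Position:** the bolt's top was seen at y = 0.1334 m, against 0.1332 m for the gripper at release, so it did not move back. The outline of the whole handle gave 0.129 m, which I put down to the camera also seeing its side.
- **Height and angle:** the bolt's top is about 90 mm above the table (91 expected with the head under the lips). The handle measured 8.4°, against 9.4° for exactly crosswise.
- **Plunger:** no brass was visible in the top view. The handle partly hides that spot, so "fully in" rests mainly on the felt travel and the solid contact.
- **Forces:** readings come only at the end of each move, so a short peak between them could have been missed.
- **Other objects:** I never approached the weight, the cutter ring, the spanner or the blue look-alikes, but I did not measure them again.

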